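# Rock test of a cast bracket on the surface plate

## Task

Check the blue-marked bracket on the granite surface plate for rock: with the fingertips press down lightly on its blue-painted lug until the short foot under that lug comes down onto the plate, hold it there for about a second, then let it tip back and move clear. Touch no other part of that bracket, do not shift or lift it, and leave everything else in its place, including the yellow-marked bracket.

Things in the scene. Friction and masses are not known exactly. Their poses are not given: they have to be found in the camera images.
- plate: Dark grey granite surface plate, 400 (x) x 600 (y) mm, fixed to the bench and level; origin on the bench under its centre, its flat top 80 mm above that.
- bracket: The casting to check: loose bare-aluminium four-lug bearing bracket, 152 (x) x 116 (y) mm, about 0.75 kg, standing level on the plate at either end of it, turned any way round. Origin under its centre, in the plane of its feet; z up. Three 24 mm feet rest on the plate; the foot under the blue lug, at x = +60, y = +42 mm, is 3 mm short. It tips about 2 degrees when that lug is pressed.
- bracket_rest: All of that bracket except its blue lug; same origin and axes. Round hub at the centre, 52 mm diameter, top 48 mm above the plate; three unpainted lugs, 32 mm diameter, tops 28 mm above the plate, at the other corners x = +-60, y = +-42 mm; ribs and rails, tops 24 mm above the plate at most. Not to be touched.
- mark (a point): Centre of the blue-painted flat top of the lug to press (lug 32 mm in diameter, paint 25 mm), 28 mm above the plate when level. Pressed with about 1 to 3 N it sinks roughly 3 mm, until its foot lands on the plate, and is firm from there, so come down slowly; let go, it tips back by itself.
- foot (a point): Centre of the underside of the short foot under the blue lug: 3 mm above the plate when the bracket stands level, about 0.5 mm when it is pressed right down.
- passed: The other bracket on the plate, of the same shape but with a yellow-painted lug, already checked: loose, 0.75 kg, centre at least 180 mm from that of the blue one. Origin as for the bracket. Leave alone.
- vblock: Dark steel V-block, 70 x 45 x 44 mm, loose on the +y end of the plate; origin under its centre.
- square: Small steel try square lying flat, 114 x 58 x 14 mm, loose on the -y end of the plate; origin under its middle.
- marker: White paint marker with a blue cap, 121 mm long, 19 mm high, lying loose on the -y end of the plate; origin under its middle.
- grinder: Blue air die grinder, about 240 mm long and 55 mm high, lying loose on the bench left of the plate; origin under its middle.
- wax: Green bar of polishing compound, 130 x 45 x 40 mm, loose on the bench left of the plate; origin under its centre.
Not all that is in view belongs to the job. Leave any brown look-alike of the bracket alone.

How it is judged:
By the outcome, as a careful person would: the job done as asked, in the order asked, and still so for the second after the job is handed in, with the robot touching nothing.
It also fails if it takes over 35 s, if anything falls off the work surface, if the arm or the gripper's body presses on something with over 40 N, if the wrist force passes 120 N, or if a joint passes its speed limit or range.

## Robot

A 6-joint arm with a two-finger parallel gripper is mounted at the origin on the work surface. World frame = base frame: x ahead of the robot, y to its left, z up, the work surface at z = 0. Lengths are in m, angles in rad, forces in N, time in s.
With the tool pointing down it reaches from about 0.375 to 0.9 m from the base axis. Payload 3.1 kg.
Tool frame: the origin (TCP) lies midway between the tips of the shut fingers; the grasp point (between the pads) lies 19 mm behind it; z points along the fingers, y is the line along which they close (so a half turn about z gives the same grasp; the last joint's range is limited). The gripper opens to 85 mm and grips with 20 to 120 N. Pads are 22 mm wide; open, the fingers measure 114 mm over their backs; the gripper's body (76 mm by 85 mm) begins 54 mm behind the grasp point. The pads swing forward as they close: fully open they stand 13 mm farther back than shut.
Start: joints at [-1.423, 0.527, 1.433, -0, 1.181, -0.178], TCP at [0.201, -0.592, 0.231] pointing down, gripper open.
Joint ranges: [-3.08, 3.08], [-0.75, 2.2], [0.22, 2.44], [-1.43, 4.57], [0, 2.65], [-2.85, 2.85]. Speed limits (rad/s): [2.79, 2.79, 3.14, 3.14, 3.14, 3.14].

## Interface

Orientations are given as a unit quaternion [x, y, z, w].
In Python, from station import manip gives the robot as it stands.
- The arm moves only by the tool move_arm, never from a script. Its argument "increments" is a list that holds one entry, the list of rows, each a list of 5 numbers: the gripper's target within -1 to 1 (shut at 1, half-way at 0, fully open at -1), then the shift along the world's x, y, z in m, then the turn about the world's z in degrees. In form: [[[fingers, dx, dy, dz, twist], ...]]. A call has 1 to 8 rows; each row shifts and turns the commanded pose from where the row before left it; what a row does not reach is not made up. A row lasts 1/10 s, in which the tool goes at most 50 mm and 8.59 degrees, less where a joint would pass 70% of its speed; a pose out of reach is approached as far as the arm can. A call with a gripper value outside its range is refused whole. The fingers move at their own pace and stop on an object; "newtons" is the grip in N (left out, the last holds). Time passes only in rows, so rows that do not move let the fingers close. It gives the time, the measured TCP pose, the force, the opening and the grip force at its end, in the units of the state.
- manip.sense(): the state, without advancing time (a new reading comes with each control period).
- manip.snapshot(name): name is "scene" or "top"; returns a dict with "img" (384x512x3 uint8, red, green, blue), "fx", "fy", "cx", "cy" (pixels), "k1" (the pictures are not rectified: a ray, as slopes to the right and down, at radius r is drawn at 1 + k1 r^2 times it, then the intrinsics apply), "world_to_cam" (4x4, takes a point from world to camera coordinates). Camera axes: x right, y down, z forward; pixel columns grow to the right and rows downward; lengths in m; the calibration is good to about 2 mm. A picture is of the moment at which its call begins. There is no depth.
- manip.sign_off(): hands the job in; it is judged then, once.
Trained networks look in the newest picture that a camera, given by its name, has taken for a name from the list of things; names that differ only in an ending like _2 or _b are one class to them, and where a whole thing is asked for, a point or a joint stands for the part that bears it (a point fixed in the world has none). Each returns a list of dicts, best first, with "confidence" (0 to 1); they miss things now and then, are a little off and sometimes report something else, mostly with a low value. They report only what shows in the picture. A call takes as long as a camera call. They do not tell look-alikes from the thing itself.
- manip.spot_in(label, camera): "xyz" ([x, y, z] in m, in world coordinates, good to about 4 mm: the middle of the surface that is visible of it).
- manip.mark_of(label, camera): "xyz" ([x, y, z] in m, in world coordinates, good to about 4 mm: a listed point, or the origin of a listed thing).
The state is a dict: "t": time; "q": joint angles; "qd": joint speeds; "tau": joint torques, N m; "tcp_pos": TCP position; "tool_rot": TCP orientation; "force": force on the tool from outside, world axes, zero at the start; "ft_torque": the same for the moment, N m; "finger_gap": opening from 0.0 (shut) to 1.0 (fully open); "gripper_force": force on a finger pad.
Only numpy, scipy, OpenCV 4.12 (cv2) and the standard library are available. Lean on these libraries where they do the work, as an engineer would, in place of code of your own. Each camera call takes 0.05 s, during which the arm holds its last target. There are 200 camera calls.

## Working session

There is one attempt and no reset: what is moved stays moved. The work goes in short steps, Python scripts to look and compute and a tool call to move; the robot and the scene stay as the last step left them, time stands still between calls to the robot, and variables do not carry over. Pictures are saved under pics/ and viewed, at most 10 in all, crops included, and the job is handed in when it is done.

Besides the shell and the picture viewer there is one more tool, called after ">>>" as name([rows], argument=value, ...), one row to a line, values as JSON. move_arm: Moves the arm, as the interface text tells. Its arguments: {"type":"object","properties":{"increments":{"type":"array","items":{"type":"array","items":{"type":"array","items":{"type":"number"}}}},"newtons":{"type":"number"}},"required":["increments"]}

```bash
mkdir -p pics; cat > h.py <<'E'
import numpy as np,cv2
from station import manip
def snap(n,f=None):
    s=manip.snapshot(n)
    if f: cv2.imwrite('pics/'+f,s['img'][:,:,::-1])
    return s
def pix(s,p):
    c=(np.array(s['world_to_cam'])@np.r_[p,1])[:3];a=c[:2]/c[2];a=a*(1+s['k1']*(a@a))
    return np.array([s['fx']*a[0]+s['cx'],s['fy']*a[1]+s['cy']])
def ray(s,uv,z):
    d=np.array([(uv[0]-s['cx'])/s['fx'],(uv[1]-s['cy'])/s['fy']]);a=d.copy()
    for _ in range(20): a=d/(1+s['k1']*(a@a))
    W=np.linalg.inv(np.array(s['world_to_cam']));o=W[:3,3];r=W[:3,:3]@np.r_[a,1]
    return o+r*(z-o[2])/r[2]
E
python3 - <<'E'
from h import *
for c in ['scene','top']:
    s=snap(c,c+'1.png')
    for f,l in [('mark_of','mark'),('mark_of','bracket'),('mark_of','passed'),('mark_of','plate'),('spot_in','mark')]:
        for d in getattr(manip,f)(l,c)[:3]: print(c,f,l,np.round(d['xyz'],3),round(d['confidence'],2),pix(s,d['xyz']).round())
t=cv2.imread('pics/top1.png');a=cv2.imread('pics/scene1.png')
E
python3 -c "
import cv2;cv2.imwrite('pics/top1b.png',cv2.resize(cv2.imread('pics/top1.png'),(800,600)))"
```

```text
scene mark_of mark [ 0.618 -0.174  0.106] 0.92 [211. 283.]
scene mark_of mark [ 0.253 -0.382  0.027] 0.64 [ 96. 243.]
scene mark_of bracket [ 0.216 -0.321 -0.   ] 0.7 [109. 227.]
scene mark_of bracket [ 0.591 -0.114  0.081] 0.66 [223. 267.]
scene mark_of plate [ 0.567 -0.001  0.003] 0.91 [248. 249.]
scene spot_in mark [ 0.226 -0.316  0.024] 0.69 [109. 226.]
scene spot_in mark [ 0.6   -0.108  0.101] 0.59 [226. 266.]
top mark_of mark [ 0.617 -0.18   0.114] 0.91 [351. 122.]
top mark_of mark [ 0.255 -0.387  0.03 ] 0.79 [418. 253.]
top mark_of bracket [ 0.597 -0.11   0.082] 0.96 [323. 133.]
top mark_of bracket [ 0.216 -0.317 -0.003] 0.78 [390. 266.]
top mark_of passed [0.54  0.118 0.076] 0.68 [240. 154.]
top mark_of plate [ 0.566  0.001 -0.002] 0.94 [281. 150.]
top spot_in mark [ 0.238 -0.321  0.026] 0.88 [395. 260.]
top spot_in mark [ 0.589 -0.108  0.11 ] 0.78 [324. 133.]
```

View pics/top1b.png

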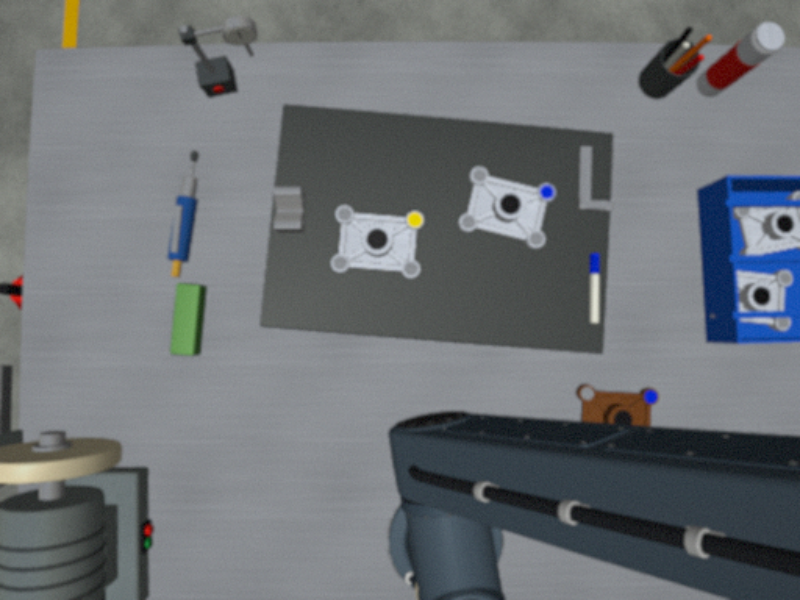

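View pics/scene1.png

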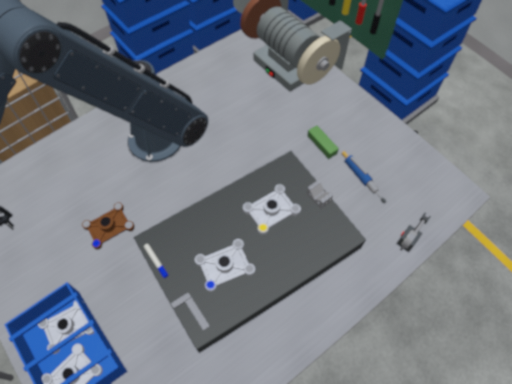

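Top picture (full-size pixels): there are two blue-marked candidates. The bare-aluminium bracket on the granite has its blue lug at about (350,122); the brown look-alike on the bench has its at (416,254). The brackets in the blue bin are off the plate. In the scene picture the aluminium bracket's blue lug is at (210,284). Only the aluminium one fits (bare metal, on the plate), so I'll confirm it in a crop and measure the paint.

```bash
python3 - <<'E'
from h import *
for c,uv in [('top',(350,122)),('scene',(210,284))]:
    s=snap(c);im=s['img'].astype(int);u,v=uv
    m=np.zeros(im.shape[:2]);w=im[...,2]-(im[...,0]+im[...,1])/2
    m[v-12:v+13,u-12:u+13]=np.clip(w-30,0,None)[v-12:v+13,u-12:u+13]
    yy,xx=np.nonzero(m);W=m[yy,xx];p=np.array([(xx*W).sum(),(yy*W).sum()])/W.sum()
    print(c,p.round(2),len(xx),ray(s,p,.108).round(4), 'px/m',np.linalg.norm(pix(s,[.6,-.15,.1])-pix(s,[.6,-.14,.1]))*100)
    if c=='top': cv2.imwrite('pics/crop.png',cv2.resize(s['img'][85:185,200:390,::-1],None,fx=4,fy=4,interpolation=2))
    for n in ['bracket','passed']:
        for d in manip.mark_of(n,c)[:2]: print(n,np.round(d['xyz'],3))
E
```

```text
top [349.62 122.42] 90 [ 0.6181 -0.1781  0.108 ] px/m 365.3254700798621
bracket [ 0.216 -0.319 -0.004]
bracket [ 0.592 -0.109  0.08 ]
passed [0.536 0.117 0.078]
scene [210.  284.3] 88 [ 0.6186 -0.1786  0.108 ] px/m 346.2298897800707
bracket [ 0.216 -0.322 -0.001]
bracket [ 0.589 -0.112  0.083]
passed [0.535 0.109 0.082]
passed [ 0.591 -0.112  0.08 ]
```

View pics/crop.png

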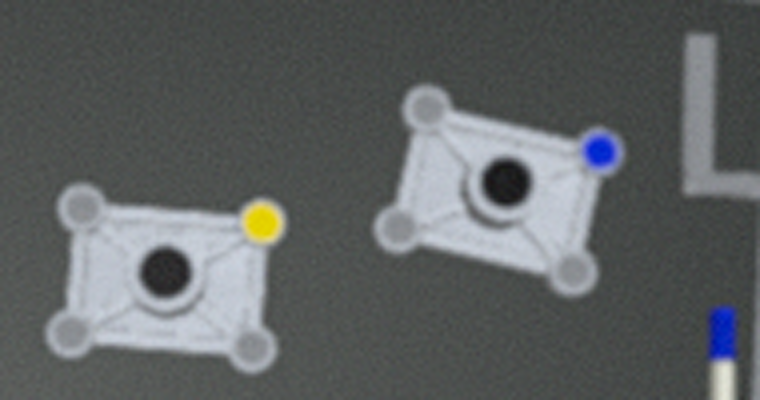

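The crop confirms it: the bare-aluminium bracket on the granite has its blue lug at crop (600,152), and the yellow one at (262,222) is left alone. The mark is at (0.618, -0.178, 0.108). It lies 73.5 mm from the bracket centre, against 73.2 expected, and both cameras agree.

>>> move_arm([
  [[1, 0, 0, 0.02, 0], [1, 0.013, 0.039, 0.01, 0], [1, 0.013, 0.039, 0, 0], [1, 0.013, 0.039, 0, 0], [1, 0.013, 0.039, 0, 0], [1, 0.013, 0.039, 0, 0], [1, 0.013, 0.039, 0, 0], [1, 0.038, 0.02, 0, 0]],
], newtons=20)

```text
t: 1.7
tcp_pos: [0.3148, -0.3338, 0.2611]
tool_rot: [0.987, 0.162, -0.001, -0.002]
force: [1.0, -0.5, 0.3]
finger_gap: 0.001
gripper_force: 0.0
```

>>> move_arm([
  [[1, 0.038, 0.02, 0, 0], [1, 0.038, 0.02, 0, 0], [1, 0.038, 0.02, 0, 0], [1, 0.038, 0.02, 0, 0], [1, 0.038, 0.02, 0, 0], [1, 0.038, 0.02, 0, 0], [1, 0.038, 0.02, 0, 0], [1, 0, 0, 0, 0]],
])

```text
t: 2.5
tcp_pos: [0.587, -0.1953, 0.2613]
tool_rot: [0.986, 0.165, 0.002, 0.0]
force: [0.1, -0.4, 0.3]
finger_gap: 0.001
gripper_force: 0.0
```

```bash
python3 - <<'E'
from h import *
from scipy.spatial.transform import Rotation as R
s=manip.sense();print(s['t'],np.round(s['tcp_pos'],4),np.round(R.from_quat(s['tool_rot']).as_matrix(),3),s['force'],s['finger_gap'],s['q'])
t=snap('scene','scene2.png');print(pix(t,s['tcp_pos']))
E
```

```text
2.5 [ 0.587  -0.1953  0.2613] [[ 0.945  0.326  0.004]
 [ 0.326 -0.945  0.   ]
 [ 0.004  0.001 -1.   ]] [ 0.10454234 -0.37936828  0.25649042] 0.0013412410314263957 [-0.50251978  0.48626623  1.41817579  0.00195561  1.23383369  0.73596157]
[191.93870004 260.20096281]
```

>>> move_arm([
  [[1, 0.016, 0.009, 0, 0], [1, 0.015, 0.008, 0, 0], [1, 0, 0, -0.04, 0], [1, 0, 0, -0.04, 0], [1, 0, 0, -0.04, 0], [1, 0, 0, -0.015, 0], [1, 0, 0, 0, 0], [1, 0, 0, 0, 0]],
])

```text
t: 3.35
tcp_pos: [0.6143, -0.1819, 0.1277]
tool_rot: [0.987, 0.162, 0.001, 0.001]
force: [-0.2, 0.2, 0.7]
finger_gap: -0.001
gripper_force: 0.0
```

```bash
python3 - <<'E'
from h import *
s=manip.sense();print(s['t'],np.round(s['tcp_pos'],4),s['force'])
t=snap('scene');p=s['tcp_pos'];print(pix(t,p),pix(t,[.618,-.178,.108]))
cv2.imwrite('pics/close.png',cv2.resize(t['img'][215:315,150:270,::-1],None,fx=5,fy=5,interpolation=2))
E
```

```text
3.35 [ 0.6143 -0.1819  0.1277] [-0.16090782  0.17340473  0.6948619 ]
[207.51973183 281.68036438] [210.04558304 284.0115556 ]
```

View pics/close.png

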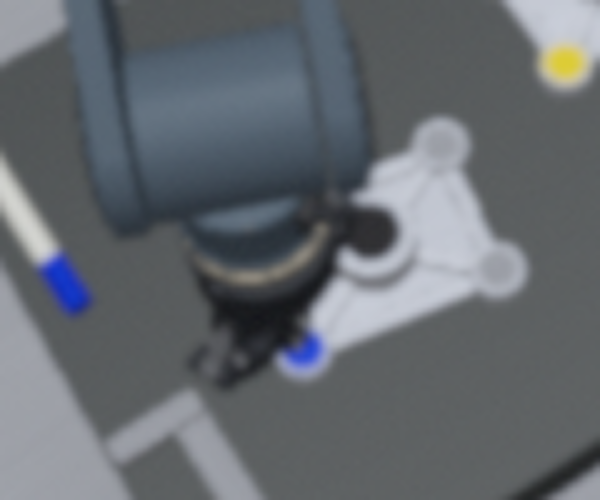

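The view shows the shut fingertips just above and about 5 mm short of the blue lug, at crop (302,350). The hub and square are clear. I'll correct by +4 mm in x and y and come down to just above.

>>> move_arm([
  [[1, 0.004, 0.004, 0, 0], [1, 0, 0, -0.005, 0], [1, 0, 0, -0.005, 0], [1, 0, 0, -0.002, 0], [1, 0, 0, 0, 0], [1, 0, 0, 0, 0], [1, 0, 0, 0, 0]],
])

```text
t: 4.1
tcp_pos: [0.6177, -0.1769, 0.1143]
tool_rot: [0.987, 0.163, 0.0, 0.0]
force: [-0.2, 0.4, 0.3]
finger_gap: 0.004
gripper_force: 0.0
```

```bash
python3 - <<'E'
from h import *
s=manip.sense();print(s['t'],np.round(s['tcp_pos'],4),s['force'])
t=snap('scene')
print([np.round(manip.sense()['force'],2) for _ in range(2)])
for d in manip.mark_of('mark','scene')[:2]: print(np.round(d['xyz'],3))
cv2.imwrite('pics/close2.png',cv2.resize(t['img'][245:305,170:250,::-1],None,fx=8,fy=8,interpolation=2))
E
```

```text
4.1 [ 0.6177 -0.1769  0.1143] [-0.18373417  0.38160816  0.28486795]
[array([-0.84,  0.55, -0.21]), array([-0.84,  0.55, -0.21])]
[ 0.62  -0.176  0.109]
[ 0.253 -0.384  0.028]
```

View pics/close2.png

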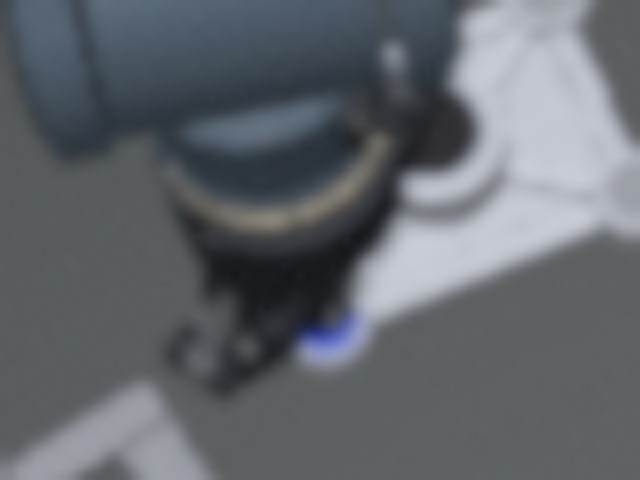

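The fingertips are over the blue paint, whose visible part is at crop (330,335). Coming down slowly.

>>> move_arm([
  [[1, 0, 0, -0.001, 0], [1, 0, 0, -0.001, 0], [1, 0, 0, -0.001, 0], [1, 0, 0, -0.001, 0], [1, 0, 0, 0, 0], [1, 0, 0, 0, 0]],
])

```text
t: 4.8
tcp_pos: [0.6176, -0.1769, 0.1103]
tool_rot: [0.987, 0.163, -0.0, -0.0]
force: [-0.3, -0.4, 1.0]
finger_gap: -0.001
gripper_force: 0.0
```

>>> move_arm([
  [[1, 0, 0, -0.0005, 0], [1, 0, 0, -0.0005, 0], [1, 0, 0, 0, 0], [1, 0, 0, 0, 0]],
])

```text
t: 5.2
tcp_pos: [0.6176, -0.1769, 0.1093]
tool_rot: [0.987, 0.163, -0.0, -0.0]
force: [-0.1, 1.3, -0.4]
finger_gap: 0.002
gripper_force: 0.0
```

>>> move_arm([
  [[1, 0, 0, -0.0005, 0], [1, 0, 0, -0.0005, 0], [1, 0, 0, 0, 0], [1, 0, 0, 0, 0]],
])

```text
t: 5.6
tcp_pos: [0.6176, -0.1769, 0.1083]
tool_rot: [0.987, 0.163, -0.0, -0.0]
force: [0.4, 0.2, -0.3]
finger_gap: -0.0
gripper_force: 0.0
```

>>> move_arm([
  [[1, 0, 0, -0.0005, 0], [1, 0, 0, -0.0005, 0], [1, 0, 0, 0, 0], [1, 0, 0, 0, 0]],
])

```text
t: 6.0
tcp_pos: [0.6179, -0.1771, 0.1076]
tool_rot: [0.987, 0.163, 0.0, 0.0]
force: [1.3, -1.0, 1.5]
finger_gap: 0.002
gripper_force: 0.7
```

>>> move_arm([
  [[1, 0, 0, -0.0005, 0], [1, 0, 0, -0.0005, 0], [1, 0, 0, 0, 0], [1, 0, 0, 0, 0]],
])

```text
t: 6.4
tcp_pos: [0.6181, -0.1772, 0.1065]
tool_rot: [0.987, 0.163, 0.0, 0.0]
force: [0.8, -1.5, 2.3]
finger_gap: -0.005
gripper_force: 1.0
```

Contact was at about 0.108 and the lug is now sinking.

>>> move_arm([
  [[1, 0, 0, -0.0005, 0], [1, 0, 0, -0.0003, 0], [1, 0, 0, 0, 0], [1, 0, 0, 0, 0]],
])

```text
t: 6.8
tcp_pos: [0.618, -0.1771, 0.1058]
tool_rot: [0.987, 0.163, 0.0, 0.0]
force: [1.1, -2.2, 2.9]
finger_gap: -0.002
gripper_force: 1.8
```

>>> move_arm([
  [[1, 0, 0, -0.0003, 0], [1, 0, 0, -0.0002, 0], [1, 0, 0, 0, 0], [1, 0, 0, 0, 0]],
])

```text
t: 7.2
tcp_pos: [0.618, -0.1771, 0.1057]
tool_rot: [0.987, 0.163, 0.0, 0.0]
force: [0.6, -1.4, 5.6]
finger_gap: -0.0
gripper_force: 2.9
```

>>> move_arm([
  [[1, 0, 0, -0.0003, 0], [1, 0, 0, -0.0002, 0], [1, 0, 0, 0, 0], [1, 0, 0, 0, 0]],
])

```text
t: 7.6
tcp_pos: [0.6181, -0.1771, 0.1056]
tool_rot: [0.987, 0.163, 0.001, 0.0]
force: [-0.4, -1.3, 8.4]
finger_gap: -0.001
gripper_force: 4.0
```

It went firm at 0.1057 after sinking about 2.3 mm, with the force rising steeply, so the foot is down. I'll ease off slightly and hold for a second.

>>> move_arm([
  [[1, 0, 0, 0.0003, 0], [1, 0, 0, 0, 0], [1, 0, 0, 0, 0], [1, 0, 0, 0, 0], [1, 0, 0, 0, 0], [1, 0, 0, 0, 0], [1, 0, 0, 0, 0]],
])

```text
t: 8.3
tcp_pos: [0.6181, -0.1771, 0.1057]
tool_rot: [0.987, 0.163, 0.0, 0.0]
force: [0.6, -1.3, 6.3]
finger_gap: -0.001
gripper_force: 3.4
```

>>> move_arm([
  [[1, 0, 0, 0, 0], [1, 0, 0, 0, 0], [1, 0, 0, 0, 0], [1, 0, 0, 0, 0]],
])

```text
t: 8.7
tcp_pos: [0.6181, -0.1771, 0.1057]
tool_rot: [0.987, 0.163, 0.0, 0.0]
force: [-0.6, -0.8, 6.8]
finger_gap: 0.003
gripper_force: 3.4
```

>>> move_arm([
  [[1, 0, 0, 0.0005, 0], [1, 0, 0, 0.0005, 0], [1, 0, 0, 0.0005, 0], [1, 0, 0, 0.0005, 0], [1, 0, 0, 0.0005, 0], [1, 0, 0, 0.0005, 0], [1, 0, 0, 0.0005, 0], [1, 0, 0, 0.0005, 0]],
])

```text
t: 9.5
tcp_pos: [0.6168, -0.1764, 0.1083]
tool_rot: [0.987, 0.163, -0.001, -0.001]
force: [0.4, 0.1, 0.7]
finger_gap: 0.006
gripper_force: 0.0
```

>>> move_arm([
  [[1, 0, 0, 0.001, 0], [1, 0, 0, 0.002, 0], [1, 0, 0, 0.005, 0], [1, 0, 0, 0.02, 0], [1, 0, 0, 0.04, 0], [1, 0, 0, 0.04, 0], [1, 0, 0, 0.04, 0], [1, -0.02, -0.02, 0, 0]],
])

```text
t: 10.3
tcp_pos: [0.6028, -0.1971, 0.2644]
tool_rot: [0.986, 0.164, 0.007, 0.004]
force: [-0.2, -0.5, -0.0]
finger_gap: 0.001
gripper_force: 0.0
```

>>> move_arm([
  [[1, -0.038, -0.02, 0, 0], [1, -0.038, -0.02, 0, 0], [1, -0.038, -0.02, 0, 0], [1, -0.038, -0.02, 0, 0], [1, -0.038, -0.02, 0, 0], [1, -0.038, -0.02, 0, 0], [1, 0, 0, 0, 0], [1, 0, 0, 0, 0]],
])

```text
t: 11.1
tcp_pos: [0.3692, -0.3174, 0.2573]
tool_rot: [0.987, 0.161, 0.0, 0.0]
force: [0.2, 0.1, 0.9]
finger_gap: -0.002
gripper_force: 0.0
```

```bash
python3 - <<'E'
from h import *
a=cv2.imread('pics/scene1.png')
for c,uv in [('top',(350,122)),('scene',(210,284))]:
    s=snap(c,c+'3.png');im=s['img'].astype(int);u,v=uv
    m=np.zeros(im.shape[:2]);w=im[...,2]-(im[...,0]+im[...,1])/2
    m[v-12:v+13,u-12:u+13]=np.clip(w-30,0,None)[v-12:v+13,u-12:u+13]
    yy,xx=np.nonzero(m);W=m[yy,xx];print(c,(xx*W).sum()/W.sum(),(yy*W).sum()/W.sum(),len(xx))
s=manip.sense();print(s['t'],s['tcp_pos'],s['force'])
cv2.imwrite('pics/after.png',cv2.imread('pics/scene3.png'))
E
```

```text
top 349.629751552795 122.40894409937889 90
scene 210.00027379757233 284.3045541662864 88
11.2 [ 0.37041539 -0.31671905  0.25714592] [ 0.01599212 -0.2370603   0.39408076]
```

View pics/after.png

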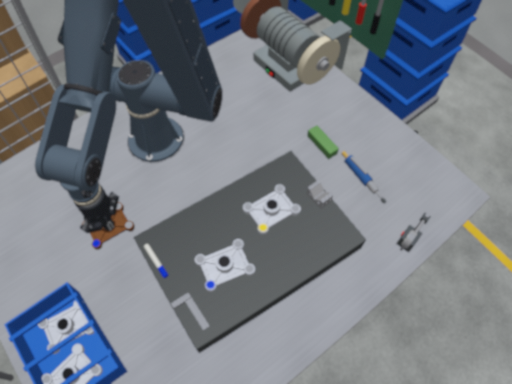

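The picture shows the bracket back level, with its blue lug at (210,284) exactly as before. Everything else is in place and the arm is clear.

```bash
python3 -c "
from station import manip;print(manip.sign_off())"
```

```text
the job is handed in; nothing more can be done
None
```

The blue lug was pressed until its foot landed (about 2.3 mm down), held for about 1.5 s at 6–8 N (above the 1–3 N guide), and released; the bracket tipped back to its original position in both cameras, nothing else in the scene picture looks moved, and the job is handed in.

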